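# Fit the rotor head on the helicopter's D-shaft mast and hold it down

## Robot

A 7-joint arm with a two-finger parallel gripper is mounted at the origin on the work surface. World frame = base frame: x ahead of the robot, y to its left, z up, the work surface at z = 0. Lengths are in m, angles in rad, forces in N, time in s.
With the tool pointing down it reaches from about 0.4 to 0.875 m from the base axis. Payload 6.5 kg.
Tool frame: the origin (TCP) lies at the very end of the fingers, on their centre line; the grasp point (between the pads) lies 19 mm behind it; z points along the fingers, y is the line along which they close (so a half turn about z gives the same grasp; the last joint's range is limited). The gripper opens to 85 mm and grips with 20 to 120 N. Pads are 22 mm wide; open, the fingers measure 114 mm over their backs; the gripper's body (76 mm by 85 mm) begins 54 mm behind the grasp point. The pads swing forward as they close: fully open they stand 13 mm farther back than shut.
Start: joints at [1.102, 0.536, -0.004, 1.538, 0.003, 1.067, -0.071], TCP at [0.255, -0.598, 0.231] pointing down, gripper open.
Joint ranges: [-2.7, 2.7], [-0.37, 2.16], [-1.27, 1.26], [0.24, 2.4], [-1.31, 4.45], [0.19, 1.91], [-2.76, 2.76]. Speed limits (rad/s): [2.39, 2.39, 3.14, 3.14, 3.14, 3.14, 3.14].

## Interface

Orientations are given as a unit quaternion [w, x, y, z].
In Python, from plant import bot, eyes, job, search_frame, trace gives the robot as it stands. Calls block until the motion is done:
- bot.move_pose(position, orientation): joint-space move of the TCP to a pose.
- bot.move_straight(position, velocity=0.15, ori=None, force_limit=None): straight line of the TCP; ori=None keeps the orientation; velocity is the mean speed in m/s. With force_limit (N) it stops when the force on the tool has changed by that much, and returns True; else False.
- bot.set_joints(angles): joint-space move.
- bot.grip(opening, f_grip=None): finger opening in m; f_grip is the grip in N (None keeps the last); returns when the fingers have stopped.
- bot.hold(seconds).
- bot.inverse_kinematics(position, orientation): joint angles nearest the present ones, or None.
- eyes.read_camera(name): name is "scene" or "side" or "wrist"; returns the picture (420x560x3 uint8, red, green, blue); there is no depth.
- eyes.camera_info(name): a dict with "mtx" (3x3 intrinsics, pixels), "R" (3x3) and "t" (3): a world point X has camera coordinates R X + t. Camera axes: x right, y down, z forward; pixel columns grow to the right and rows downward; lengths in m; the calibration is good to about 2 mm. A picture is of the moment at which its call begins: read the wrist's pose just before it. camera_info takes no time and is no camera call; for the wrist camera it gives the pose at the moment of the call.
A pose or a line that the arm cannot do raises bot.PlanningError and nothing moves.
- job.finish_job(): hands the job in; it is judged then, once.
Trained networks look in the newest picture that a camera, given by its name, has taken for a name from the list of things; names that differ only in an ending like _2 or _b are one class to them, and where a whole thing is asked for, a point or a joint stands for the part that bears it (a point fixed in the world has none). Each returns a list of dicts, best first, with "p" (0 to 1); they miss things now and then, are a little off and sometimes report something else, mostly with a low value. They report only what shows in the picture. A call takes as long as a camera call. They do not tell look-alikes from the thing itself.
- search_frame(camera, thing): "position" ([x, y, z] in m, in world coordinates, good to about 4 mm: the middle of the surface that is visible of it).
- trace(camera, thing): "pixels" (420x560 bool, what is visible of it).
Readings, each from a call of its own:
- bot.read_time_s(): time.
- bot.read_joint_pos(): joint angles.
- bot.read_joint_vel(): joint speeds.
- bot.read_effort(): joint torques, N m.
- bot.read_tool_pos(): TCP position.
- bot.read_eef_rot(): TCP orientation.
- bot.read_ft_force(): force on the tool from outside, world axes, zero at the start.
- bot.read_torque(): the same for the moment, N m.
- bot.read_grip_width(): finger opening in m.
- bot.read_gripper_force(): force on a finger pad.
Only numpy, scipy, OpenCV 4.12 (cv2) and the standard library are available. Lean on these libraries where they do the work, as an engineer would, in place of code of your own. Each camera call takes 0.05 s, during which the arm holds its last target. There are 200 camera calls.

## Task

The helicopter's paint is dry: lift the yellow masking cap off its mast and put it in the white parts tray. Then take the silver rotor, turn it so that its red-tipped blade points over the nose (the flat in the hub then meets the flat on the shaft) and push it fully home on the mast, so that the swashplate ring under it is pressed down against its spring. The job ends holding: keep hold of the rotor and keep it pressed home with a firm push, without leaning hard on the model, and leave everything else on the desk where it is.

Things in the scene. Friction and masses are not known exactly. Their poses are not given: they have to be found in the camera images.
- helicopter: blue two-seat helicopter model, screwed by its silver skids to a black display base (180 x 110 x 16 mm) that suction feet hold to the glass: it does not move. Origin on the rotor mast's axis at desk level; x to the nose (clear bubble), z up. Nose 73 mm ahead of the mast, tail 191 mm behind. Fairing top at z 112, fin top 99; only swashplate ring, shaft and cap are higher
- mast_top (a point): tip of the bare brass D-shaft of the mast, on its axis, 135 mm above the desk, same axes as the helicopter. The shaft is 12 mm in diameter with one flat, 2 mm from the axis, on the NOSE side (facing helicopter x); the tip is slightly chamfered. It starts hidden under the cap
- collar_top (a point): centre of the upper face of the black swashplate ring round the shaft (27 mm across, 4 mm thick), 122 mm above the desk when free; it moves down with the ring
- swashplate (a joint): how far the swashplate ring is pushed down the mast against its coil spring: 0 (free) to 0.006 m (stop, on the fairing). The spring takes about 4 N to start moving and about 11 N at the stop, and pushes the ring and a rotor on it back up when let go
- cap: amber-yellow round masking cap, 24 mm across, 34 mm tall, closed at the top, 12 g, open end down, loose over the D-shaft with its rim on the swashplate ring, so its top starts 156 mm above the desk. Origin: centre of its open rim; z to the closed end
- rotor: silver diecast two-blade rotor, 218 mm tip to tip, about 70 g, lying on the desk right way up. Origin: centre of the hub's underside; x along the blade with the RED tip, z up. Hub: round boss 22 mm across from z 0 to 21, then the grip block. Blades 14 mm wide, at z 14 to 17. Home on the mast, its underside is 116 mm above the desk, with the swashplate ring pressed to its stop
- hub_grip (a point): on the rotor's axis at rotor z 31, amid the grip block: z 21 to 42, 30 mm along the blades by 24 mm across them; grip the 24 mm
- bore_mouth (a point): mouth of the hub's D bore, same point and axes as the rotor's origin. Bore 21 mm deep, radius 6.8 mm, its flat 2.8 mm from the axis on the RED-tip side (across rotor x). With rotor x the same way as helicopter x (red tip over the nose) it fits the D-shaft with 0.8 mm to spare all round and about 8 degrees of turn; else it stops on the shaft's tip, 13 mm above the free ring
- red_tip (a point): middle of the red blade tip, 100 mm from the rotor's axis along rotor x, at rotor z 15.5
- tray: white open parts tray with a blue felt floor, fixed, 140 (x) x 110 (y) x 18 mm tall, walls 4 mm, floor 5 mm above the desk. Origin: centre of its underside
- caliper: brass sliding caliper with a locking thumbscrew, 170 mm long, lying flat; origin at the middle of its beam
- canopy: clear plastic jet canopy, 99 x 38 x 27 mm; origin at the middle of its underside
- sprue_a: green sprue frame of eight wheels, 136 x 88 x 5 mm, lying flat; origin at its middle
- sprue_b: a second green sprue frame of wheels, like the first; origin at its middle
- burnisher: steel burnishing tool, 160 mm long, 10 mm thick, lying flat; origin near its middle
- paint_pot_a: small red paint pot with a black lid, 33 mm across, 41 mm tall; origin under its centre
- paint_pot_b: small grey paint pot with a white lid, 33 mm across, 41 mm tall; origin under its centre
Mind the look-alikes: they are no part of the job. Of the things like the cap, leave any that is pink; of the rest the smaller one is meant.

How it is judged:
On the way, in this order (a step that is already met when the one before it is completed fails the run):
1. the cap is lifted clear of the mast (z of cap in the frame of helicopter above 0.136 m), for 0.1 s.
2. the cap lies let go in the tray (x of cap in the frame of tray between -0.066 and 0.066 m and y of cap in the frame of tray between -0.051 and 0.051 m and height (world z) of cap below 0.045 m and linear speed of cap below 0.05 m/s and contact force between the fingers and cap below 0.1 N and contact force between cap and tray above 0.02 N), for 0.2 s.
3. the rotor is on the mast with the flats matched and is pressed home against the spring (horizontal distance between rotor and mast_top below 0.003 m and z of rotor in the frame of helicopter below 0.1185 m and angle between rotor's own z axis and vertical below 0.08 rad and x of red_tip in the frame of helicopter above 0.09 m and value of joint swashplate above 0.004 m and contact force between rotor and helicopter above 4 N and contact force between the fingers and rotor above 3 N), for 0.5 s.
At the end, for the whole second after the job is handed in: Cap let go in the tray. Rotor upright on the mast (axis within 3 mm, tilt under 0.08 rad), red tip over the nose, underside within 2.5 mm of home, swashplate ring down at least 4 of its 6 mm, and the fingers still on the rotor, pressing it down with over 4 N (all of step 2 and all of step 3); the arm keeps its last pose, push and grip.
It fails at once if the rotor is forced down with more than 100 N (all contacts summed) on the model (contact force between rotor and helicopter above 100 N).
It fails at once if another thing on the desk is shifted by more than 30 mm (distance of any of caliper, canopy, sprue_a, sprue_b, burnisher, paint_pot_a, paint_pot_b from where it was at the start of the episode above 0.03 m).
It also fails if it takes over 58 s, if anything falls off the work surface, if the arm or the gripper's body presses on something with over 40 N, if the wrist force passes 120 N, or if a joint passes its speed limit or range.

## Working session

There is one attempt and no reset: what is moved stays moved. The work goes in short steps, each a Python script; the robot and the scene stay as the last script left them, time stands still between calls to the robot, and variables do not carry over. Pictures are saved under pics/ and viewed, at most 10 in all, crops included, and the job is handed in when it is done.

```bash
ls; mkdir -p pics
python3 - <<'E'
from plant import bot, eyes, job, search_frame, trace
import cv2,numpy as np
print(bot.read_time_s())
ims=[]
for c in ["scene","side"]:
    im=eyes.read_camera(c); cv2.imwrite(f"pics/{c}0.png",im[:,:,::-1])
    i=eyes.camera_info(c); C=-i["R"].T@i["t"]; print(c,C.round(3),i["R"][2].round(2))
    for th in ["cap","rotor","red_tip","helicopter","mast_top","collar_top","tray","hub_grip","paint_pot_a","canopy","caliper","burnisher","sprue_a"]:
        for r in search_frame(c,th):
            p=np.array(r["position"]); q=i["mtx"]@(i["R"]@p+i["t"]); print(th,round(r["p"],2),p.round(3),(q[:2]/q[2]).round())
print(bot.read_time_s(),bot.read_eef_rot())
E
```

```text
pics
0.0
scene [ 1.36  -0.161  0.67 ] [-0.8   0.21 -0.57]
cap 0.84 [ 0.707 -0.044  0.036] [250. 272.]
cap 0.43 [0.562 0.011 0.142] [258. 198.]
rotor 0.77 [ 0.537 -0.298  0.014] [141. 251.]
red_tip 0.78 [ 0.541 -0.303  0.02 ] [138. 251.]
helicopter 0.89 [0.573 0.01  0.017] [260. 239.]
helicopter 0.45 [ 0.539 -0.301  0.018] [140. 250.]
helicopter 0.24 [ 0.343 -0.279  0.   ] [150. 213.]
mast_top 0.98 [0.58  0.008 0.014] [260. 242.]
collar_top 0.7 [ 0.536 -0.297  0.018] [141. 250.]
collar_top 0.44 [0.573 0.006 0.016] [259. 240.]
tray 0.89 [0.487 0.301 0.004] [347. 210.]
hub_grip 0.73 [ 0.538 -0.3    0.017] [140. 251.]
paint_pot_a 0.79 [0.812 0.058 0.036] [306. 296.]
paint_pot_a 0.58 [ 0.784 -0.014  0.035] [271. 294.]
canopy 0.66 [0.744 0.171 0.016] [341. 272.]
caliper 0.53 [ 0.34  -0.279  0.002] [150. 212.]
burnisher 0.65 [0.31  0.246 0.005] [311. 183.]
sprue_a 0.82 [0.74  0.329 0.006] [399. 263.]
sprue_a 0.78 [ 0.789 -0.196  0.004] [189. 322.]
side [0.361 0.704 0.873] [ 0.2  -0.65 -0.74]
cap 0.58 [ 0.694 -0.03   0.034] [238. 200.]
cap 0.46 [ 0.583 -0.126  0.044] [294. 179.]
cap 0.23 [0.532 0.04  0.035] [295. 236.]
rotor 0.79 [ 0.529 -0.288  0.016] [328. 150.]
red_tip 0.79 [ 0.526 -0.284  0.017] [329. 151.]
helicopter 0.76 [0.529 0.04  0.036] [297. 236.]
helicopter 0.33 [ 0.776 -0.     0.034] [202. 202.]
mast_top 0.6 [0.536 0.039 0.039] [294. 234.]
mast_top 0.37 [ 0.532 -0.287  0.018] [327. 150.]
tray 0.67 [0.485 0.311 0.002] [281. 358.]
paint_pot_a 0.75 [0.796 0.066 0.04 ] [182. 218.]
paint_pot_a 0.74 [0.771 0.    0.037] [204. 201.]
canopy 0.93 [0.729 0.185 0.021] [189. 271.]
caliper 0.68 [ 0.325 -0.279  0.006] [403. 169.]
caliper 0.47 [ 0.532 -0.284  0.014] [327. 151.]
burnisher 0.66 [0.298 0.256 0.008] [384. 356.]
sprue_a 0.69 [0.738 0.338 0.006] [155. 335.]
1.4 [ 1.24344614e-05  9.79785900e-01  2.00048971e-01 -1.15314091e-05]
```

Run:
```python
import cv2,numpy as np
a=cv2.imread("pics/scene0.png")[150:350,90:430];b=cv2.imread("pics/side0.png")[110:410,130:450]
a=cv2.resize(a,(680,400)) ; b=cv2.resize(b,(640,600))
cv2.imwrite("pics/a.png",a);cv2.imwrite("pics/b.png",b)
```

```text
(no output)
```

View pics/a.png

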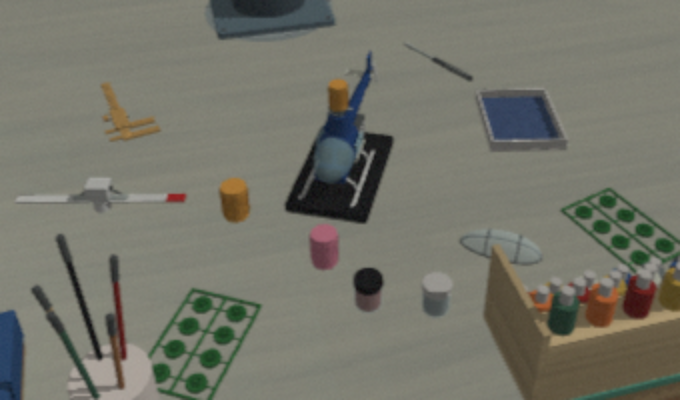

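View pics/b.png

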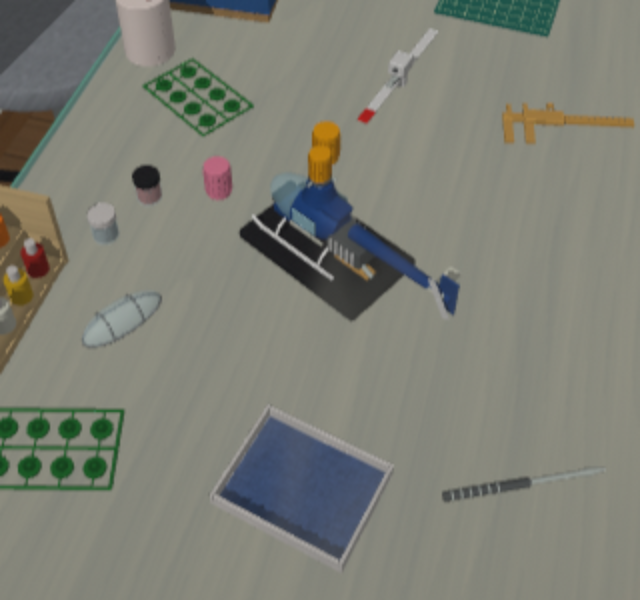

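The candidates for the cap, in scene pixels:
- Amber on the mast at (259,198).
- A larger amber one on the desk at (207,250).
- Pink at (252,273).

The cap meant is the smaller amber one, on the mast. The helicopter's nose points toward the scene camera, and the rotor is at (139,248) with its red tip at (178,249). I'll confirm the cap with an enlarged wrist view from above.

```bash
cat > h.py <<'E'
from plant import bot, eyes, job, search_frame, trace
import cv2,numpy as np
def Q(yaw): # tool down, tool x axis at world angle yaw; tool y at yaw-90deg
    return [0,float(np.cos(yaw/2)),float(np.sin(yaw/2)),0]
def ray(i,u,v,z):
    d=i["R"].T@np.linalg.solve(i["mtx"],[u,v,1]); C=-i["R"].T@i["t"]
    return C+d*(z-C[2])/d[2]
def proj(i,p):
    q=i["mtx"]@(i["R"]@np.asarray(p,float)+i["t"]); return q[:2]/q[2]
def shot(c,name):
    i=eyes.camera_info(c); im=eyes.read_camera(c); cv2.imwrite(f"pics/{name}.png",im[:,:,::-1]); 
    import pickle; pickle.dump(i,open(f"pics/{name}.pkl","wb")); return i,im
def blobs(im,lo,hi,amin=30):
    m=cv2.inRange(cv2.cvtColor(im,cv2.COLOR_RGB2HSV),lo,hi)
    n,_,s,c=cv2.connectedComponentsWithStats(m); return [(s[k].tolist(),c[k].round(1)) for k in range(1,n) if s[k][4]>=amin]
E
python3 - <<'E'
from h import *
i=eyes.camera_info("wrist"); R0=None
from scipy.spatial.transform import Rotation as Ro
q=bot.read_eef_rot(); Rt=Ro.from_quat([q[1],q[2],q[3],q[0]]).as_matrix()
C=-i["R"].T@i["t"]; print("cam in tool",(Rt.T@(C-bot.read_tool_pos())).round(3),"fwd",(i["R"]@Rt).round(2)[2],i["mtx"][0,0])
for yaw in (0,np.pi/2,-np.pi/2,np.pi):
    for p in ([.56,.01,.3],[.49,.3,.2],[.53,-.29,.2]):
        print(yaw,p,np.round(bot.inverse_kinematics(p,Q(yaw)),2) if bot.inverse_kinematics(p,Q(yaw)) is not None else None)
a=cv2.imread("pics/scene0.png")[:,:,::-1]; 
print(blobs(a,(8,140,90),(28,255,255)))
b=cv2.imread("pics/side0.png")[:,:,::-1]; print(blobs(b,(8,140,90),(28,255,255)))
bot.move_pose([.50,.01,.32],Q(0))
i,im=shot("wrist","w1"); print(bot.read_time_s())
for th in ["cap","helicopter"]:
    for r in search_frame("wrist",th): print(th,r["p"],np.round(r["position"],3),proj(i,r["position"]).round())
E
```

```text
cam in tool [ 0.081  0.    -0.143] fwd [-0.31 -0.    0.95] 324.21385425482396
0 [0.56, 0.01, 0.3] [ 0.19  0.34 -0.37  1.69  0.13  1.14 -1.78]
0 [0.49, 0.3, 0.2] [-0.02  0.59 -0.84  1.74  0.5   1.04 -2.61]
0 [0.53, -0.29, 0.2] [ 0.44  0.49 -0.02  1.69  0.01  0.96 -1.16]
1.5707963267948966 [0.56, 0.01, 0.3] [ 0.35  0.37 -0.59  1.68  0.22  1.16 -0.29]
1.5707963267948966 [0.49, 0.3, 0.2] [ 0.12  0.7  -1.09  1.73  0.68  1.14 -1.17]
1.5707963267948966 [0.53, -0.29, 0.2] [ 0.68  0.52 -0.34  1.68  0.2   0.98  0.26]
-1.5707963267948966 [0.56, 0.01, 0.3] [ 0.67  0.52 -1.07  1.66  0.48  1.25  2.64]
-1.5707963267948966 [0.49, 0.3, 0.2] [ 0.11  0.7  -1.07  1.73  0.67  1.13  1.97]
-1.5707963267948966 [0.53, -0.29, 0.2] [ 0.19  0.51  0.32  1.71 -0.19  0.96 -2.56]
3.141592653589793 [0.56, 0.01, 0.3] [ 0.51  0.43 -0.81  1.67  0.33  1.19  1.19]
3.141592653589793 [0.49, 0.3, 0.2] [ 0.16  0.75 -1.17  1.73  0.75  1.18  0.35]
3.141592653589793 [0.53, -0.29, 0.2] [ 0.9   0.58 -0.67  1.66  0.41  1.04  1.67]
[([444, 123, 14, 13, 39], array([451.5, 127.5])), ([255, 190, 9, 15, 94], array([259.6, 196.2])), ([2
[... 420 characters left out ...]
ray([404.9, 170.4])), ([284, 171, 16, 30, 382], array([291.4, 185.1])), ([88, 212, 17, 20, 195], array([ 96.4, 222.9])), ([119, 216, 16, 18, 176], array([127.2, 225.5])), ([66, 241, 18, 20, 182], array([ 75.7, 250.8])), ([100, 243, 17, 19, 161], array([109. , 252.5])), ([132, 244, 15, 19, 147], array([139.5, 253.6])), ([69, 340, 20, 22, 230], array([ 79.3, 351.9])), ([28, 344, 23, 22, 268], array([ 40.1, 356. ])), ([0, 352, 8, 18, 99], array([  2.7, 361.1])), ([43, 380, 22, 22, 203], array([ 55.2, 390.9])), ([0, 386, 23, 22, 221], array([ 12.6, 396.7]))]
3.8083
cap 0.96 [0.558 0.013 0.159] [276. 116.]
cap 0.84 [ 0.594 -0.126  0.047] [393.  78.]
helicopter 0.88 [0.547 0.02  0.019] [273. 116.]
```

View pics/w1.png

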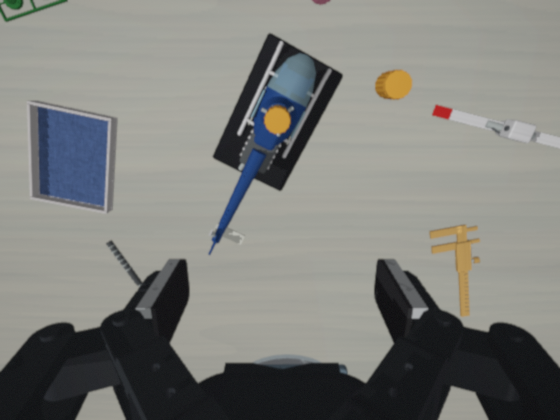

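The view confirms it: the small amber cap sits on the mast at (277,120), with the larger amber look-alike on the desk at (394,85). The nose points up and to the right at (300,62), and the tail is at (212,245). The tray is at (72,157). The rotor hub is at (520,131), with its red tip at (442,112).

Run:
```python
from h import *
import pickle
i=pickle.load(open("pics/w1.pkl","rb")); im=cv2.imread("pics/w1.png")[:,:,::-1]
B=blobs(im,(8,140,90),(28,255,255)); print(B)
for (a,b) in [((281,190),(342,75)),((214,156),(268,35))]:
    d=ray(i,*b,.016)-ray(i,*a,.016); print("yaw",np.degrees(np.arctan2(d[1],d[0])))
cs=[ray(i,*p,.016) for p in [(268,35),(342,75),(281,190),(214,156)]]; print("base ctr",np.mean(cs,0))
t=ray(i,212,250,.09); cap=ray(i,277.5,119.5,.156); print(cap,"tail yaw",np.degrees(np.arctan2(*(cap-t)[1::-1])), np.linalg.norm((cap-t)[:2]))
print("tray",np.mean([ray(i,*p,.018) for p in [(29,101),(116,118),(110,212),(30,197)]],0))
h=ray(i,520,131,.04);r=ray(i,442,112,.0155); print("rotor",h,r)
s=pickle.load if 0 else None
print("scene cap proj",proj(eyes.camera_info("scene"),[*cap[:2],.14]),"side",proj(eyes.camera_info("side"),[*cap[:2],.14]))
# closer centred view
bot.move_pose([cap[0]-.03,cap[1],.24],Q(0))
i,im=shot("wrist","w2")
for s,c in blobs(im,(8,140,90),(28,255,255)): print(s,c,ray(i,*c,.156).round(4),ray(i,*c,.15).round(4))
for r in search_frame("wrist","cap"): print(r["p"],np.round(r["position"],4))
```

```text
[([376, 70, 35, 29, 806], array([393.3,  84.3])), ([265, 106, 25, 27, 546], array([277.2, 119.3]))]
yaw -26.94064171697268
yaw -26.917703294361445
base ctr [0.54464139 0.01682159 0.016     ]
[0.55429863 0.01217599 0.156     ] tail yaw -26.831395269121916 0.18950700919165447
tray [0.48842553 0.30105001 0.018     ]
rotor [ 0.52953585 -0.29882765  0.04      ] [ 0.55174871 -0.20641373  0.0155    ]
scene cap proj [258.35418005 196.93277025] side [289.48867014 192.37914091]
[396, 91, 46, 34, 1277] [419. 107.] [ 0.5932 -0.0812  0.156 ] [ 0.5929 -0.0837  0.15  ]
[264, 142, 33, 39, 1021] [280.3 161. ] [0.556  0.0126 0.156 ] [0.5547 0.0126 0.15  ]
0.82 [ 0.5894 -0.1275  0.0463]
0.78 [ 0.6853 -0.0393  0.0241]
0.24 [0.4911 0.2998 0.0078]
```

Run:
```python
from h import *
x,y=.555,.0125
bot.grip(.05,30)
bot.move_straight([x,y,.19],.15)
print(bot.move_straight([x,y,.130],.08,force_limit=8))
bot.grip(.0,25); print("w",bot.read_grip_width(),bot.read_gripper_force(),bot.read_tool_pos().round(4),bot.read_ft_force().round(1))
bot.move_straight([x,y,.20],.12); bot.hold(.1)
print("w",bot.read_grip_width(),bot.read_ft_force().round(1))
i,im=shot("wrist","w3"); print(bot.read_time_s())
im=eyes.read_camera("scene"); cv2.imwrite("pics/s3.png",im[:,:,::-1])
cv2.imwrite("pics/c3.png",np.hstack([cv2.resize(cv2.imread("pics/w3.png"),(400,300)),cv2.resize(im[130:280,160:360,::-1],(400,300))]))
```

```text
False
w 0.023085142387916757 24.783724592998624 [0.5554 0.0125 0.1306] [-1.2 -0.6  2.5]
w 0.023505781415724063 [-0.4 -0.  -0.1]
7.5417
```

View pics/c3.png

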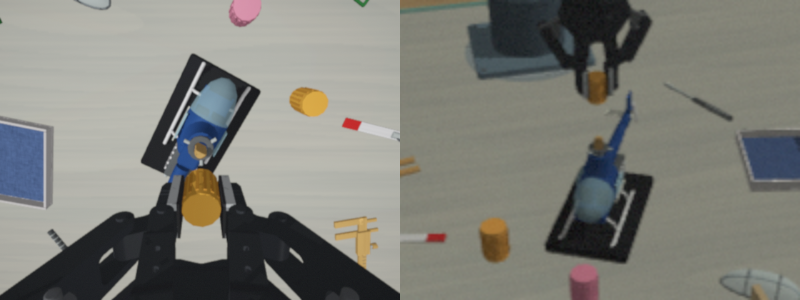

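The cap is held between the fingers (left picture, (201,195)), and the bare brass mast shows behind it at (201,150). Next I'll put it in the tray.

Run:
```python
from h import *
q=Q(.7); tx,ty=.488,.302
bot.move_pose([tx,ty,.12],q)
print(bot.move_straight([tx,ty,.030],.15), bot.move_straight([tx,ty,.011],.03,force_limit=3), bot.read_tool_pos().round(4))
bot.grip(.045); bot.move_straight([tx,ty,.12],.2)
bot.move_pose([.555-.085,.0125+.04,.21],Q(-.47))
i,im=shot("wrist","w4"); 
s=eyes.read_camera("side"); cv2.imwrite("pics/s4.png",s[:,:,::-1])
print([b for b in blobs(s,(8,140,90),(28,255,255),100) if 200<b[1][0]<340 and b[1][1]>150])
h=[.5295,-.2988]; yr=np.radians(76)
d=np.array([np.cos(yr),np.sin(yr)])
bot.move_pose([*(h-.03*d),.19],Q(yr))
i,im=shot("wrist","w5"); print(bot.read_time_s(),bot.read_joint_pos().round(2))
cv2.imwrite("pics/c4.png",np.hstack([cv2.resize(cv2.imread("pics/w4.png"),(400,300)),cv2.resize(cv2.imread("pics/w5.png"),(400,300))]))
cv2.imwrite("pics/s4c.png",cv2.resize(s[130:410,220:360,::-1],None,fx=2,fy=2))
```

```text
False True [0.4878 0.3019 0.0126]
[([286, 171, 14, 29, 296], array([292.3, 182.5])), ([276, 338, 13, 18, 196], array([281.9, 346.2]))]
14.3333 [ 0.85  0.58 -0.51  1.64  0.32  1.   -0.01]
```

View pics/c4.png

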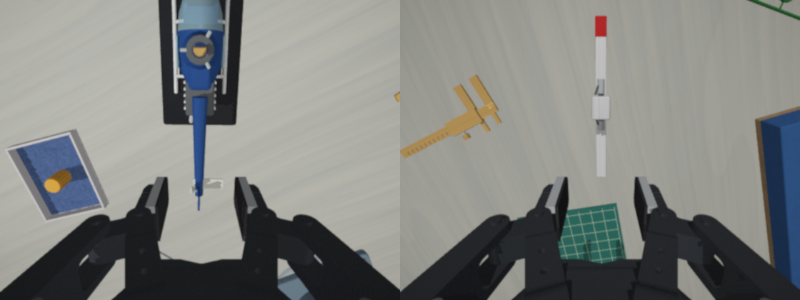

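The left picture shows the cap in the tray at (58,182), with the helicopter aligned vertically and the mast at (200,50). The right one shows the rotor vertical, with its hub at (601,107) and red tip at (601,26). I'll measure both at full resolution.

Run:
```python
from h import *
import pickle
i4=pickle.load(open("pics/w4.pkl","rb"));i5=pickle.load(open("pics/w5.pkl","rb"))
a=cv2.imread("pics/w4.png");b=cv2.imread("pics/w5.png")
print("brass",[ (s,c,ray(i4,*c,.135).round(4)) for s,c in blobs(a[:,:,::-1],(8,70,60),(32,255,255),25)])
print("red",[ (s,c,ray(i5,*c,.016).round(4)) for s,c in blobs(b[:,:,::-1],(0,130,90),(8,255,255),25)])
# white rotor
m=(b[:260,240:320].min(2)>195).astype(np.uint8); n,_,s,c=cv2.connectedComponentsWithStats(m); print([(s[k],c[k]+[240,0]) for k in range(1,n) if s[k][4]>60])
A=cv2.resize(a[30:110,240:320],(400,400),interpolation=cv2.INTER_CUBIC)
B=cv2.resize(b[110:190,240:320],(400,400),interpolation=cv2.INTER_CUBIC)
cv2.imwrite("pics/c5.png",np.hstack([A,B]))
```

```text
brass [([270, 66, 19, 14, 214], array([279.3,  71.5]), array([0.552 , 0.0136, 0.135 ])), ([552, 129, 8, 14, 76], array([556.5, 135.5]), array([ 0.4336, -0.1333,  0.135 ])), ([62, 238, 38, 32, 777], array([ 80.6, 253.4]), array([0.5051, 0.2046, 0.135 ]))]
red [([273, 23, 16, 28, 438], array([280.6,  36.3]), array([ 0.5521, -0.2052,  0.016 ]))]
[]
```

View pics/c5.png

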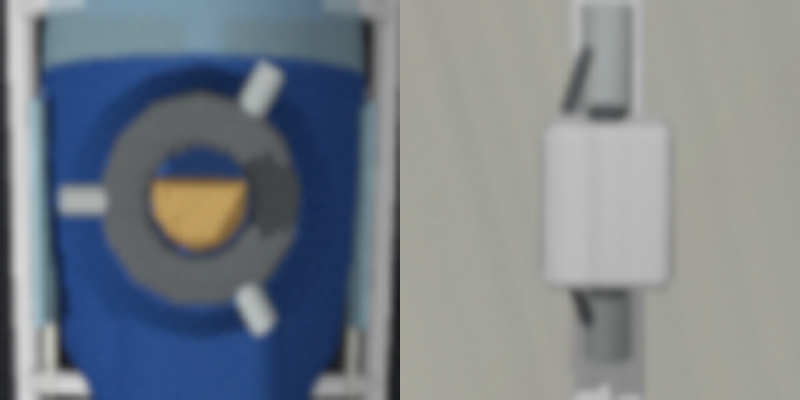

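The left crop shows the bare D-shaft with its flat toward the nose; by the shaft geometry its axis is at full-image pixel (279.9,69.2). In the right crop the hub block is centred at (281.5,151).

Run:
```python
from h import *
import pickle
i4=pickle.load(open("pics/w4.pkl","rb"));i5=pickle.load(open("pics/w5.pkl","rb"))
print("mast",ray(i4,279.9,69.2,.135).round(4),ray(i4,279.8,69.4,.122).round(4))
f1,f2=ray(i4,270,66,.135),ray(i4,289,66,.135); d=f1-f2; print("flat yaw",np.degrees(np.arctan2(d[1],d[0]))-90)
hub=ray(i5,281.5,151,.042); red=ray(i5,280.6,36.3,.017); d=red-hub; yr=np.arctan2(d[1],d[0]); print("hub",hub.round(4),red.round(4),np.degrees(yr),np.hypot(*d[:2]))
bot.grip(.06)
bot.move_straight([*hub[:2],.08],.15,ori=Q(yr))
print(bot.move_straight([*hub[:2],.0135],.08,force_limit=8),bot.read_tool_pos().round(4))
bot.grip(0,80); print("w",bot.read_grip_width(),bot.read_gripper_force())
bot.move_straight([*hub[:2],.20],.15); bot.hold(.2)
print("w",bot.read_grip_width(),bot.read_ft_force().round(2),bot.read_tool_pos().round(4),bot.read_torque().round(2))
i,im=shot("wrist","w6"); print(bot.read_time_s())
for s,c in blobs(im,(0,130,90),(8,255,255),25):
    p=ray(i,*c,.20-.0135+.017); t=bot.read_tool_pos(); v=(p-t)[:2]; e=np.array([np.cos(yr),np.sin(yr)]); print("red",s,c,"fwd",v@e,"left",v@[-e[1],e[0]])
```

```text
mast [0.553  0.0126 0.135 ] [0.5536 0.0125 0.122 ]
flat yaw -26.695238497454014
hub [ 0.5294 -0.3001  0.042 ] [ 0.5521 -0.2054  0.017 ] 76.56418372218648 0.09741463006396896
False [ 0.5299 -0.3002  0.0139]
w 0.022772832882717486 78.34277272224426
w 0.0228680614766379 [ 0.76  0.12 -1.29] [ 0.5291 -0.2999  0.1993] [0.01 0.01 0.02]
18.5833
red [263, 12, 37, 64, 2274] [281.   43.2] fwd 0.09764117707852472 left 0.00030690958250528116
```

View pics/w6.png

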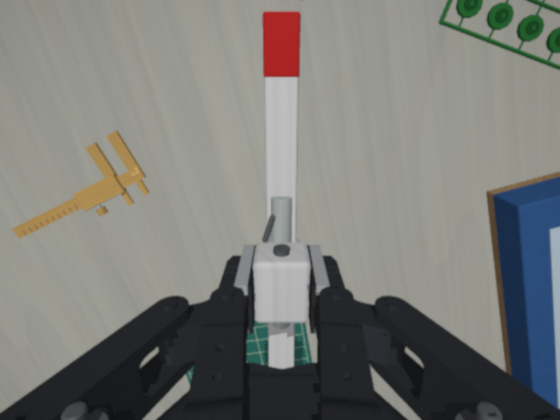

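The rotor is held straight, with the red tip forward at (281,43). The hub's fore-aft estimate included the block's front face, so I'll fix the offset in the hand from the blade ends.

Run:
```python
from h import *
import pickle
i5=pickle.load(open("pics/w5.pkl","rb"));i6=pickle.load(open("pics/w6.pkl","rb"))
b=cv2.imread("pics/w5.png"); a=cv2.imread("pics/w6.png")
col=b[:,276:286].astype(int).mean(1); print("rows back end",[(r,col[r].round().tolist()) for r in range(236,256,1)])
yr=np.radians(76.56); e=np.array([np.cos(yr),np.sin(yr)]); tcp=np.array([.5299,-.3002])
for r in (23,51,246,247,248,249,250): print(r,(ray(i5,280.6,r,.017)[:2]-tcp)@e)
t=np.array([.5291,-.2999])
for r in (12,76.5): print("held",r,(ray(i6,281,r,.2028)[:2]-t)@e)
```

```text
rows back end [(236, [187.0, 186.0, 186.0]), (237, [187.0, 186.0, 186.0]), (238, [187.0, 186.0, 186.0]), (239, [187.0, 186.0, 186.0]), (240, [187.0, 186.0, 186.0]), (241, [187.0, 186.0, 186.0]), (242, [187.0, 186.0, 186.0]), (243, [187.0, 186.0, 186.0]), (244, [187.0, 186.0, 186.0]), (245, [187.0, 186.0, 186.0]), (246, [184.0, 183.0, 184.0]), (247, [168.0, 171.0, 171.0]), (248, [154.0, 161.0, 160.0]), (249, [151.0, 159.0, 159.0]), (250, [151.0, 160.0, 159.0]), (251, [151.0, 159.0, 160.0]), (252, [151.0, 159.0, 160.0]), (253, [151.0, 159.0, 160.0]), (254, [151.0, 159.0, 160.0]), (255, [151.0, 159.0, 160.0])]
23 0.10790924970105169
51 0.08549809232365282
246 -0.10797970928331324
247 -0.10918109584645148
248 -0.11038506987248309
249 -0.11159163972946617
250 -0.11280081382158146
held 12 0.10857674091650744
held 76.5 0.08544199640832487
```

Run:
```python
from h import *
yh=np.radians(-26.8); e=np.array([np.cos(yh),np.sin(yh)]); n=np.array([-e[1],e[0]])
m=np.array([.5532,.0126]); 
bot.move_pose([*(m+.0007*e),.20],Q(yh)); bot.move_straight([*(m+.0007*e),.160],.15); bot.hold(.2)
f0=bot.read_ft_force(); print(bot.read_joint_pos().round(2),f0.round(1),bot.read_tool_pos().round(4))
offs=[(0,0)]+[(r*np.cos(t),r*np.sin(t)) for r,k in((.0009,6),(.0017,8)) for t in np.arange(k)*2*np.pi/k]
for a,b in offs:
    p=m+.0007*e+a*e+b*n
    z=bot.read_tool_pos()[2]
    if a or b: bot.move_straight([*p,.1515],.05)
    st=bot.move_straight([*p,.1435],.04,force_limit=6)
    t=bot.read_tool_pos(); print(round(a*1e3,1),round(b*1e3,1),st,t.round(4),(bot.read_ft_force()-f0).round(1),round(bot.read_time_s(),1))
    if t[2]<.1455: print("IN"); break
    if bot.read_time_s()>36: break
```

```text
[ 0.06  0.47 -0.22  1.85  0.13  0.83 -2.26] [ 0.2  0.1 -0.8] [0.5546 0.0123 0.1611]
0.0 0.0 False [0.5537 0.0123 0.1433] [-0.8  0.   0.1] 21.7
IN
```

Run:
```python
from h import *
t=bot.read_tool_pos(); f0=bot.read_ft_force(); xy=[.5532+.0007*.893,.0126-.0007*.451]
bot.move_straight([*xy,.137],.05,force_limit=12); print(bot.read_tool_pos().round(4),(bot.read_ft_force()-f0).round(1))
print(bot.move_straight([*xy,.1265],.015,force_limit=20))
for k in range(3):
    bot.hold(.3); print(bot.read_tool_pos().round(4),(bot.read_ft_force()-f0).round(1),bot.read_torque().round(2),bot.read_grip_width(),round(bot.read_time_s(),1))
i,im=shot("wrist","w7"); s=eyes.read_camera("side"); c=eyes.read_camera("scene")
cv2.imwrite("pics/c7.png",np.hstack([cv2.resize(x[:,:,::-1],(400,300)) for x in (s[140:400,200:380][:135],c[150:270,180:340])]))
```

```text
[0.5537 0.0123 0.1367] [ 1.2 -1.4  0.4]
True
[0.5541 0.0122 0.1304] [-1.7 -1.  10.1] [-0.04  0.64  0.05] 0.022895804016247554 22.8
[0.5541 0.0122 0.1304] [-2.3  0.5  9.4] [-0.08  0.65  0.01] 0.02298354239981798 23.1
[0.5541 0.0122 0.1303] [-1.  -0.5 11.4] [-0.09  0.56  0.02] 0.022323410082634984 23.4
```

View pics/c7.png

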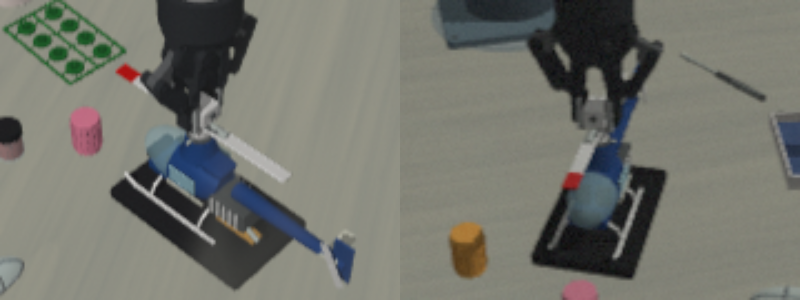

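The rotor is seated on the mast with its red tip over the nose (left (128,72), right (573,181)). I'll press a little further so it is firmly against the stop.

Run:
```python
from h import *
xy=[.5532+.0007*.893,.0126-.0007*.451]
for z in (.1295,.1288,.1281,.1274,.1267,.126):
    bot.move_straight([*xy,z],.01,force_limit=15); bot.hold(.2)
    f=np.mean([bot.read_ft_force() for _ in range(4)],0); print(z,bot.read_tool_pos().round(4),f.round(1))
    if f[2]>18: break
for _ in range(4): bot.hold(.25); print(bot.read_ft_force().round(1),bot.read_gripper_force())
print(bot.read_tool_pos().round(4),bot.read_grip_width(),bot.read_time_s())
s=eyes.read_camera("side"); print([b for b in blobs(s,(8,140,90),(28,255,255),100) if 200<b[1][0]<340 and b[1][1]>150])
```

```text
0.1295 [0.5542 0.0122 0.1305] [-2.9 -0.5  9.7]
0.1288 [0.5542 0.0122 0.13  ] [-3.4 -0.2 12.5]
0.1281 [0.5542 0.0122 0.1299] [-6.   0.3 17.8]
0.1274 [0.5543 0.0122 0.1299] [-7.8 -0.9 24.5]
[-8.4 -1.2 24.1] 81.97522044181824
[-8.1 -1.2 23.5] 81.97527408599854
[-7.9 -0.7 23.5] 81.97554230690002
[-7.6 -0.9 23.6] 81.97510957717896
[0.5542 0.0122 0.1298] 0.02288616072880257 26.3583
[([276, 338, 13, 18, 196], array([281.9, 346.2]))]
```

```bash
python3 -c "
from plant import job
print(job.finish_job())"
```

```text
the job is handed in; nothing more can be done
None
```

The job is handed in at about 26 s: the yellow cap is in the tray, and the rotor is on the mast with its red tip over the nose. It is pressed to the stop with about 24 N and still gripped; handing in returned no verdict.

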